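Put the power-supply kit back in its caddy

ROBOT

A 6-joint arm with a two-finger parallel gripper is mounted at the origin on the work surface. World frame = base frame: x ahead of the robot, y to its left, z up, the work surface at z = 0. Lengths are in m, angles in rad, forces in N, time in s.
With the tool pointing down it reaches from about 0.3 to 0.825 m from the base axis. Payload 5.4 kg.
Tool frame: the origin (TCP) lies at the very end of the fingers, on their centre line; the grasp point (between the pads) lies 19 mm behind it; z points along the fingers, y is the line along which they close (so a half turn about z gives the same grasp; the last joint's range is limited). The gripper opens to 92 mm and grips with 3 to 60 N. Pads are 20 mm wide; open, the fingers measure 128 mm over their backs; the gripper's body (75 mm by 189 mm) begins 69 mm behind the grasp point.
Start: joints at [1.14, 0.158, 1.597, -0, 1.386, -0.21], TCP at [0.126, 0.561, 0.215] pointing down, gripper open.
Joint ranges: [-2.91, 2.91], [-0.94, 2.29], [0.18, 2.7], [-1.29, 4.43], [0.17, 2.64], [-3, 3]. Speed limits (rad/s): [2.57, 2.57, 3.14, 3.14, 3.14, 3.14].

INTERFACE

Orientations are given as a rotation vector (axis times angle).
In Python, from workcell import bot gives the robot as it stands. Calls block until the motion is done:
- bot.goto(position, orientation): joint-space move of the TCP to a pose.
- bot.line_to(position, rot=None, max_speed=0.15): straight line of the TCP; rot=None keeps the orientation; max_speed is the mean speed in m/s.
- bot.set_joints(angles): joint-space move.
- bot.set_gripper(opening, newtons=None): opening from 0.0 (shut) to 1.0 (fully open); newtons is the grip in N (None keeps the last); returns when the fingers have stopped.
- bot.hold(seconds).
- bot.inverse_kinematics(position, orientation): joint angles nearest the present ones, or None.
- bot.read_camera(name): name is "scene" or "top" or "wrist"; returns a dict with "pixels" (420x560x3 uint8, blue, green, red), "fx", "fy", "cx", "cy" (pixels), "R" (3x3) and "t" (3): a world point X has camera coordinates R X + t. Camera axes: x right, y down, z forward; pixel columns grow to the right and rows downward; lengths in m; the calibration is good to about 2 mm. A picture is of the moment at which its call begins. There is no depth.
A pose or a line that the arm cannot do raises bot.MotionError and nothing moves.
- bot.job_done(): hands the job in; it is judged then, once.
Readings, each from a call of its own:
- bot.current_clock(): time.
- bot.current_joints(): joint angles.
- bot.current_joint_vel(): joint speeds.
- bot.current_effort(): joint torques, N m.
- bot.current_ee_pos(): TCP position.
- bot.current_tool_rot(): TCP orientation.
- bot.current_contact_force(): force on the tool from outside, world axes, zero at the start.
- bot.current_ft_torque(): the same for the moment, N m.
- bot.current_opening(): opening from 0.0 (shut) to 1.0 (fully open).
- bot.current_grip_force(): force on a finger pad.
Only numpy, scipy, OpenCV 4.12 (cv2) and the standard library are available. Lean on these libraries where they do the work, as an engineer would, in place of code of your own. Each camera call takes 0.05 s, during which the arm holds its last target. There are 200 camera calls.

TASK

The lab session is over: put the four parts of the power-supply kit (the round copper coil, the narrow can capacitor, the square module with the round knob and the finned heat sink) back in the grey caddy, each upright and fully down in the pocket cut to its own outline. The wide can and the square module with the toggle lever belong to another kit: leave them standing where they are.

Things in the scene. Friction and masses are not known exactly. Their poses are not given: they have to be found in the camera images.
- coil: round coil: black bobbin with copper winding, cylinder 46 mm diameter, 44 high, black top with a grey disc in the middle, about 120 g. Origin: centre of the underside; z up along its axis; stands upright on the table. Can be gripped across its diameter at any yaw. Sizes in mm. Low plug adapters (10 mm high) may lie between the parts
- capacitor: narrow can capacitor: aluminium cylinder 28 mm diameter, 50 high, plus two 4 mm brass terminals on its black top, about 40 g. Origin: centre of the underside; z up along its axis; stands upright on the table. Can be gripped across its diameter at any yaw
- knob_module: square plug-in module: white plastic housing 40 x 40 mm, 34 high, with a round black knob on top (28 mm diameter, 12 high, total 46), about 70 g. Origin: centre of the underside; z up, x and y square to the housing's sides. Can be gripped across either pair of sides
- heat_sink: finned aluminium heat sink: block 60 mm long (its x) x 24 wide (its y) x 40 high, five upright fins along its length, about 90 g. Origin: centre of the underside; z up. Can be gripped across its 24 mm width
- wide_can: look-alike, belongs to another kit: wide can capacitor, aluminium cylinder 48 mm diameter, 50 high, plus two 4 mm brass terminals on its black top. Origin: centre of the underside; z up along its axis; stands upright on the table. Leave it
- toggle_module: look-alike, belongs to another kit: the same white housing 40 x 40 x 34 mm but with a slender steel toggle lever on top (lever tip about 57 above the table) instead of a knob. Origin: centre of the underside; z up. Leave it
- pocket_coil: large round pocket, 62 mm diameter, in a fixed dark square foam insert 90 x 90, 14 high; blue pocket floor 4 above the origin, pocket 10 deep. One of four inserts, 91 apart, 2 by 2 in the grey caddy (194 square, rim 20 above the table, 12 above pocket floors). Origin: centre of the insert's underside (4 above the table), under the pocket's centre; z up, x and y along its sides. For the coil
- pocket_cap: small round pocket, 44 mm diameter, in a fixed dark square foam insert 90 x 90, 14 high; blue pocket floor 4 above the origin, pocket 10 deep. One of four inserts, 91 apart, 2 by 2 in the grey caddy (194 square, rim 20 above the table, 12 above pocket floors). Origin: centre of the insert's underside (4 above the table), under the pocket's centre; z up, x and y along its sides. For the narrow can capacitor
- pocket_module: square pocket, 56 x 56 mm, in a fixed dark square foam insert 90 x 90, 14 high; blue pocket floor 4 above the origin, pocket 10 deep. One of four inserts, 91 apart, 2 by 2 in the grey caddy (194 square, rim 20 above the table, 12 above pocket floors). Origin: centre of the insert's underside (4 above the table), under the pocket's centre; z up, x and y along its sides (parallel to the pocket's sides). For the square module with the knob
- pocket_sink: oblong pocket, 76 mm (along its x) x 40 mm (along its y), in a fixed dark square foam insert 90 x 90, 14 high; blue pocket floor 4 above the origin, pocket 10 deep. One of four inserts, 91 apart, 2 by 2 in the grey caddy (194 square, rim 20 above the table, 12 above pocket floors). Origin: centre of the insert's underside (4 above the table), under the pocket's centre; z up, x and y along its sides. For the heat sink, lengthwise

How it is judged:
At the end, for the whole second after the job is handed in: Each of the four parts stands upright (within 0.08 rad) on the floor of its own pocket (centre within 14 mm of the pocket's centre, underside less than 3 mm above the pocket floor), released and at rest; the wide can and the toggle module stand upright within 30 mm of where they began (horizontal distance between coil and pocket_coil below 0.014 m and z of coil in the frame of pocket_coil below 0.007 m and angle between each of coil, capacitor, knob_module, heat_sink's own z axis and vertical below 0.08 rad and linear speed of each of coil, capacitor, knob_module, heat_sink below 0.02 m/s and horizontal distance between capacitor and pocket_cap below 0.014 m and z of capacitor in the frame of pocket_cap below 0.007 m and horizontal distance between knob_module and pocket_module below 0.014 m and z of knob_module in the frame of pocket_module below 0.007 m and horizontal distance between heat_sink and pocket_sink below 0.014 m and z of heat_sink in the frame of pocket_sink below 0.007 m and distance of each of wide_can, toggle_module from where it was at the start of the episode below 0.03 m and angle between each of wide_can, toggle_module's own z axis and vertical below 0.1 rad); the robot touches nothing.
It fails at once if the wide can is displaced by more than 30 mm or lifted away (distance of wide_can from where it was at the start of the episode above 0.03 m).
It fails at once if the toggle module is displaced by more than 30 mm or lifted away (distance of toggle_module from where it was at the start of the episode above 0.03 m).
It also fails if it takes over 112 s, if anything falls off the work surface, if the arm or the gripper's body presses on something with over 40 N, if the wrist force passes 120 N, or if a joint passes its speed limit or range.

## Working session

There is one attempt and no reset: what is moved stays moved. The work goes in short steps, each a Python script; the robot and the scene stay as the last script left them, time stands still between calls to the robot, and variables do not carry over. Pictures are saved under pics/ and viewed, at most 14 in all, crops included, and the job is handed in when it is done.

```bash
mkdir -p pics; python3 - <<'E'
from workcell import bot
import cv2,pickle
d={n:bot.read_camera(n) for n in("top","scene","wrist")}
pickle.dump(d,open('d0.pkl','wb'))
for n in d:
    cv2.imwrite(f'pics/{n}0.png',d[n]["pixels"]); c=d[n]; print(n,c["fx"],c["cx"],c["cy"],-c["R"].T@c["t"],c["R"].tolist())
print(bot.current_tool_rot(),bot.current_clock())
E
```

```text
top 421.97031554372654 279.73113310898526 213.74834944100874 [0.42176503 0.00737157 1.05760702] [[-0.0070785965337492535, -0.9997888369962592, 0.01929183476966268], [-0.9956050124721462, 0.005244714064714466, -0.093504824018428], [0.0933838991017734, -0.01986893031964629, -0.995431902741972]]
scene 473.7585011745875 287.84800841919764 211.61715205492197 [ 1.09266653 -0.6525092   0.78870305] [[0.735225935581372, 0.6775836985154504, 0.017976516754346417], [0.46023409281930633, -0.4795647524671311, -0.7471293248146059], [-0.4976217473697126, 0.5575822627175852, -0.6644355625999041]]
wrist 298.7461151919026 284.5234100705905 209.44338223787096 [0.05342069 0.5769629  0.38364066] [[0.21877219194510045, 0.9757751127599832, -0.0012873809766435385], [0.9403040060282962, -0.21046658116911807, 0.2674550325907546], [0.26070501391165213, -0.0597222532162502, -0.9635694828044835]]
[-3.46044168e-01 -3.12203123e+00  2.14368475e-03] 0.15
```

View pics/top0.png

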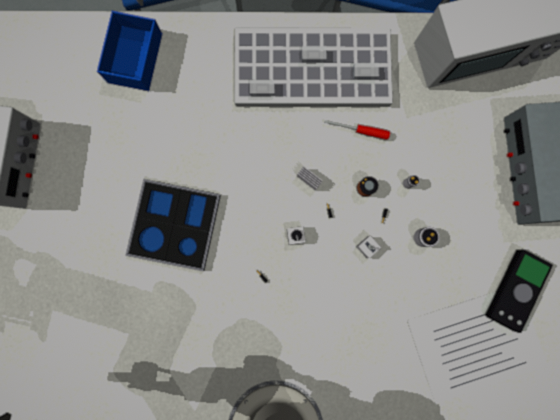

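View pics/scene0.png

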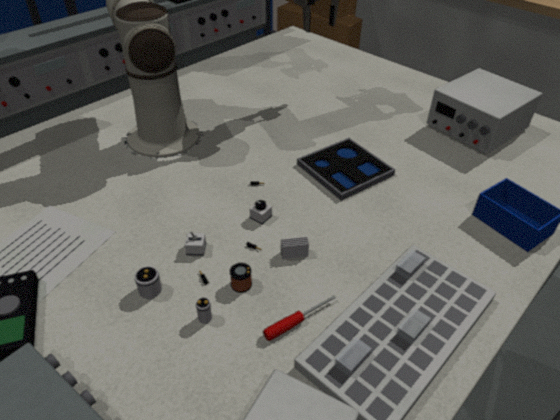

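The top view shows the heat sink at (311,178), coil (368,186), capacitor (413,181), knob module (296,234), toggle module (368,246) and wide can (429,237). The caddy pockets are: square (159,203), oblong (197,210), large round (152,239), small round (188,247). In the scene view, the same parts run from (148,283) to (294,248), with the caddy at (345,168).

```bash
cat > vis.py <<'E'
import numpy as np,cv2,pickle
def ray(c,u,v,z):
    d=c["R"].T@np.array([(u-c["cx"])/c["fx"],(v-c["cy"])/c["fy"],1]); o=-c["R"].T@c["t"]
    return (o+d*(z-o[2])/d[2])
def plane(c,pts,z): return np.array([ray(c,u,v,z)[:2] for u,v in np.asarray(pts,float).reshape(-1,2)])
def mask(im,kind):
    h=cv2.cvtColor(im,cv2.COLOR_BGR2HSV)
    if kind=='blue': return cv2.inRange(h,(100,120,40),(125,255,255))
E
python3 - <<'E'
from vis import *
d=pickle.load(open('d0.pkl','rb'));c=d['top'];im=c['pixels']
m=mask(im,'blue');m[:150]=0;m[290:]=0;m[:,:120]=0;m[:,230:]=0
for k in cv2.findContours(m,0,1)[0]:
    if cv2.contourArea(k)<50: continue
    p=plane(c,k,0.013); M=cv2.moments((p*1e4).astype(np.float32)); r=cv2.minAreaRect((p*1e3).astype(np.float32))
    print(cv2.contourArea(k),M['m10']/M['m00']/1e4,M['m01']/M['m00']/1e4,r)
cv2.imwrite('pics/topz.png',cv2.resize(im[155:275,270:460],None,fx=4,fy=4,interpolation=2))
s=d['scene']['pixels'];cv2.imwrite('pics/scz.png',cv2.resize(s[170:330,120:330],None,fx=3.7,fy=3.7,interpolation=2))
E
```

```text
242.5 0.4407234660257952 0.21341298337125608 ((440.7364501953125, 213.2812957763672), (42.01560974121094, 42.89896011352539), 45.132598876953125)
474.0 0.4595887863496448 0.3025271872633856 ((459.14501953125, 302.279541015625), (61.4927978515625, 59.8254508972168), 45.20281219482422)
469.5 0.5293287204053186 0.19533344605245112 ((529.36865234375, 195.4685821533203), (40.803951263427734, 78.4092025756836), 78.52446746826172)
490.0 0.5484528962076133 0.28385323113468686 ((548.671630859375, 283.9375), (56.28913497924805, 58.94062042236328), 78.05864715576172)
```

View pics/topz.png

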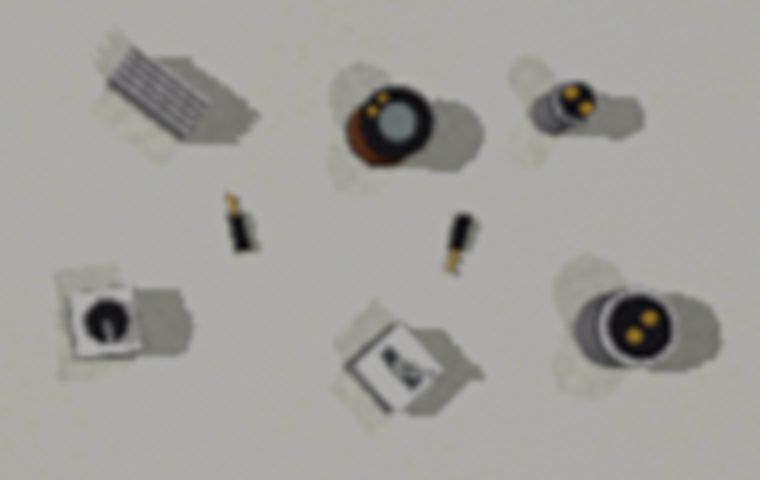

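The zoomed top view shows these tops, in crop pixels: coil disc (398,122), capacitor (577,102), knob (107,322) and sink corners (133,47), (110,80), (185,138), (210,103). The look-alikes are the toggle at (395,368) and wide can at (640,325). I'll hover over the sink and the knob module to refine them with the wrist camera.

```bash
cat > arm.py <<'E'
from workcell import bot
import numpy as np
from scipy.spatial.transform import Rotation as Ro
def rot(a):   # tool down, closing line at world angle a
    y=np.array([np.cos(a),np.sin(a),0]);z=np.array([0,0,-1.]);return Ro.from_matrix(np.c_[np.cross(y,z),y,z]).as_rotvec()
def best(p,a):  # pick the half turn that keeps joint 6 well within range
    o=[(abs(q[5]),b) for b in(a,a+np.pi) if (q:=bot.inverse_kinematics(p,rot(b))) is not None]
    return min(o)[1]
def hover(x,y,a,z=0.14):
    p=[x,y,z];a=best(p,a);bot.goto(p,rot(a));return a
E
python3 - <<'E'
from vis import *
from arm import *
d=pickle.load(open('d0.pkl','rb'));c=d['top']
Z=lambda u,v,z:ray(c,(u+.5)/4-.5+270,(v+.5)/4-.5+155,z)[:2]
P=dict(coil=Z(398,122,.044),cap=Z(577,102,.05),knob=Z(107,322,.046),wide=Z(640,325,.05),tog=Z(395,358,.034))
s=np.array([Z(u,v,.04) for u,v in((133,47),(210,103),(185,138),(110,80))])
P['sink']=s.mean(0);e=s[1]-s[0]+s[2]-s[3];ys=np.arctan2(e[1],e[0])
for k in P: print(k,P[k].round(4))
print('yaw sink',np.degrees(ys),np.linalg.norm(e)/2)
bot.set_gripper(1.0)
out={}
for k,a in(('knob',np.pi/2),('sink',ys+np.pi/2)):
    x,y=P[k]; hover(x,y,a,.16); w=bot.read_camera('wrist'); out[k]=w
    cv2.imwrite(f'pics/w_{k}.png',w['pixels'])
    q=w['R']@[x,y,.04]+w['t'];print(k,q[0]/q[2]*w['fx']+w['cx'],q[1]/q[2]*w['fy']+w['cy'])
pickle.dump((P,out),open('d1.pkl','wb'));print(bot.current_clock(),bot.current_joints())
E
```

```text
coil [ 0.5858 -0.2314]
cap [ 0.5967 -0.3396]
knob [ 0.465  -0.0524]
wide [ 0.461  -0.3727]
tog [ 0.4425 -0.228 ]
sink [ 0.6056 -0.0864]
yaw sink -127.58593822488142 0.058121977527928664
knob 284.8661635233571 205.85817632094924
sink 284.1247628773071 205.22592022180447
3.8083 [-3.38502972e-01  2.94864098e-01  1.54705190e+00 -2.22075762e-05
  1.30021383e+00  3.18320712e-01]
```

View pics/w_knob.png

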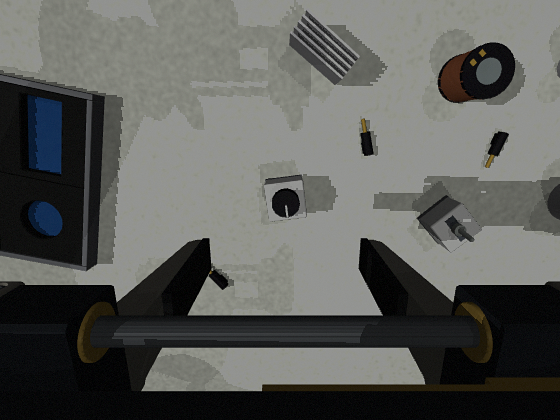

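View pics/w_sink.png

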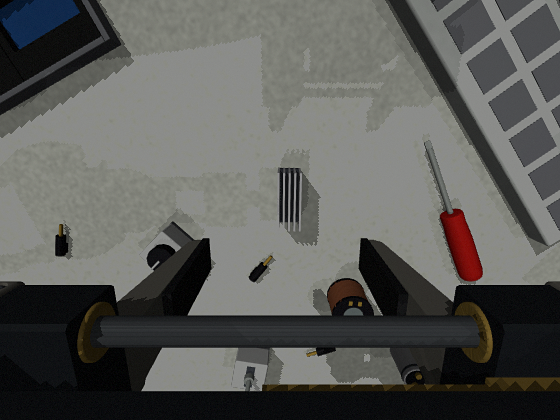

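The knob module sits at about (286,202), yawed a few degrees. The heat sink is aligned with the fingers, its top centred at about (290,199). I'll zoom both for corners.

```bash
python3 - <<'E'
from vis import *
P,o=pickle.load(open('d1.pkl','rb'))
a=[cv2.resize(o[k]['pixels'][155:245,250:330],None,fx=5,fy=5,interpolation=2) for k in('knob','sink')]
cv2.imwrite('pics/wz.png',np.hstack(a))
E
```

```text
(no output)
```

View pics/wz.png

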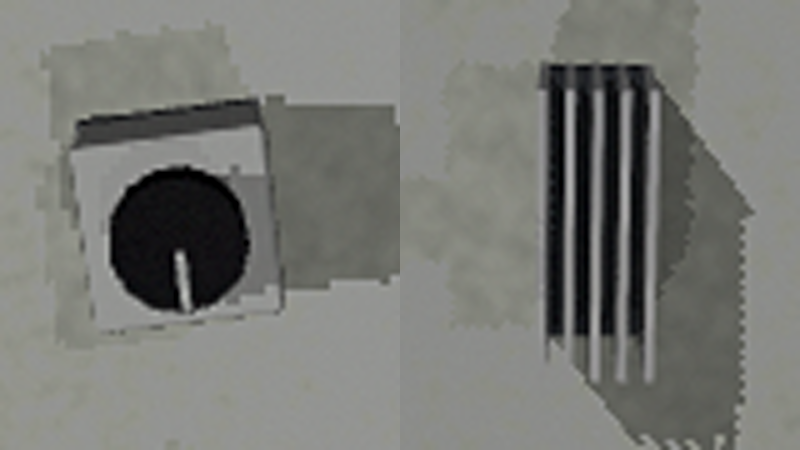

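The knob crop shows the housing top corners at (70,150), (265,125), (285,312) and (97,333). The sink's top corners are at (143,90), (260,90), (255,382) and (146,382) in its half. Next I'll compute poses and place the sink and knob module.

```bash
cat >> arm.py <<'E'
TH=np.radians(-11.5)
POCK=dict(coil=(.4596,.3025),cap=(.4407,.2134),sink=(.5293,.1953),knob=(.5485,.2839))
def pick_place(name,x,y,a,pa,openw,width,h=.017,N=25):
    """pick at closing angle a, place with closing angle pa (mod pi)"""
    px,py=POCK[name]
    bot.set_gripper(openw/.092); a=hover(x,y,a)
    bot.line_to([x,y,h],max_speed=.12); bot.set_gripper(0,N)
    print(name,'width mm',bot.current_opening()*92,'grip',bot.current_grip_force())
    bot.line_to([x,y,.15],max_speed=.2)
    assert bot.current_opening()*.092>width*.7
    pa=best([px,py,.15],pa); bot.goto([px,py,.15],rot(pa))
    bot.line_to([px,py,.05],max_speed=.15); bot.line_to([px,py,h+.0095],max_speed=.05)
    print('F',bot.current_contact_force(),bot.current_ee_pos())
    bot.set_gripper(min(1,(width+.03)/.092)); bot.line_to([px,py,.14],max_speed=.2)
    print('t',bot.current_clock())
E
python3 - <<'E'
from vis import *
from arm import *
P,o=pickle.load(open('d1.pkl','rb'))
def quad(k,pts,z):
    s=np.array([ray(o[k],(u+.5)/5-.5+250,(v+.5)/5-.5+155,z)[:2] for u,v in pts])
    e=s[1]-s[0]+s[2]-s[3];f=s[3]-s[0]+s[2]-s[1]
    return s.mean(0),np.arctan2(e[1],e[0]),np.arctan2(f[1],f[0]),np.linalg.norm(e)/2,np.linalg.norm(f)/2
K=quad('knob',((70,150),(265,125),(285,312),(97,333)),.034)
S=quad('sink',((143,90),(260,90),(255,382),(146,382)),.04)
print(K,S)
w=lambda x:(x+np.pi/2)%np.pi-np.pi/2
ka=w(((K[1]+np.pi/2)%np.pi-np.pi/2+0)); 
# sink: closing across width (short side e); pocket long axis TH
pick_place('sink',*S[0],S[1],TH+np.pi/2,.06,.024)
pick_place('knob',*K[0],K[1],TH+np.pi/2,.075,.040,h=.016)
c=bot.read_camera('wrist');cv2.imwrite('pics/w2.png',c['pixels'])
E
```

```text
(array([ 0.46858971, -0.05298059]), np.float64(-1.4465382491737424), np.float64(-3.016245795478739), np.float64(0.039324804598794165), np.float64(0.039100088779360505)) (array([ 0.61176658, -0.08766515]), np.float64(-0.6567053561147864), np.float64(-2.2260702701381945), np.float64(0.022564346348983293), np.float64(0.060118621256705515))
sink width mm 23.59131152370848 grip 25.000198781490326
F [ 0.30239572  0.34484413 -1.38791984] [0.52912918 0.19529477 0.02622125]
t 11.4583
knob width mm 39.75606039777916 grip 25.000218451023102
F [-0.21011888  0.47092664 -1.30961357] [0.5483348  0.28386864 0.02519684]
t 21.2167
```

View pics/w2.png

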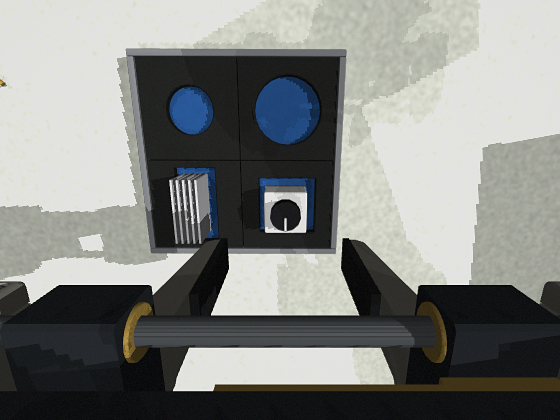

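The heat sink (about (190,210)) and knob module (285,207) both look seated in their own pockets. The free round pockets are at (191,110) and (287,110). I'll check the pocket positions by wrist camera and measure the coil and capacitor up close.

```bash
python3 - <<'E'
from vis import *
from arm import *
P,_=pickle.load(open('d1.pkl','rb'))
c=bot.read_camera('wrist');m=mask(c['pixels'],'blue')
for k in cv2.findContours(m,0,1)[0]:
    if cv2.contourArea(k)<900: continue
    (u,v),(a,b),t=cv2.fitEllipse(k);print('pocket',u,v,a,b,ray(c,u,v,.013)[:2])
t=[]
for k,z in(('coil',.044),('cap',.05)):
    x,y=P[k];hover(x,y,0 if k=='coil' else np.pi/2,.16);c=bot.read_camera('wrist');im=c['pixels']
    q=c['R']@[x,y,z]+c['t'];u,v=[int(round(f*e/q[2]+g)) for f,e,g in((c['fx'],q[0],c['cx']),(c['fy'],q[1],c['cy']))]
    cr=im[v-45:v+45,u-45:u+45];g=cv2.cvtColor(cr,6)
    ks=cv2.findContours((g<45).astype(np.uint8),0,1)[0];kk=max(ks,key=cv2.contourArea);e=cv2.fitEllipse(cv2.convexHull(kk))
    print(k,(x,y),e,'wrist est',ray(c,e[0][0]+u-45,e[0][1]+v-45,z)[:2])
    big=cv2.resize(cr,None,fx=4,fy=4);cv2.circle(big,(int(e[0][0]*4+2),int(e[0][1]*4+2)),4,(0,0,255),-1);t.append(big)
cv2.imwrite('pics/cc.png',np.hstack(t));print(bot.current_clock())
E
```

```text
pocket 191.1773223876953 110.81788635253906 42.80266189575195 48.086490631103516 [0.44278442 0.21507138]
pocket 287.423095703125 110.83441925048828 63.97245788574219 67.12405395507812 [0.46080962 0.30365752]
coil (np.float64(0.5858133913135377), np.float64(-0.23139528057959868)) ((48.13499069213867, 42.88724899291992), (46.298648834228516, 48.734947204589844), 172.94692993164062) wrist est [ 0.58891605 -0.22872627]
cap (np.float64(0.5967023575503346), np.float64(-0.339617441861538)) ((45.625946044921875, 41.2979621887207), (23.410005569458008, 23.9597225189209), 91.75990295410156) wrist est [ 0.60090077 -0.34036104]
24.5917
```

View pics/cc.png

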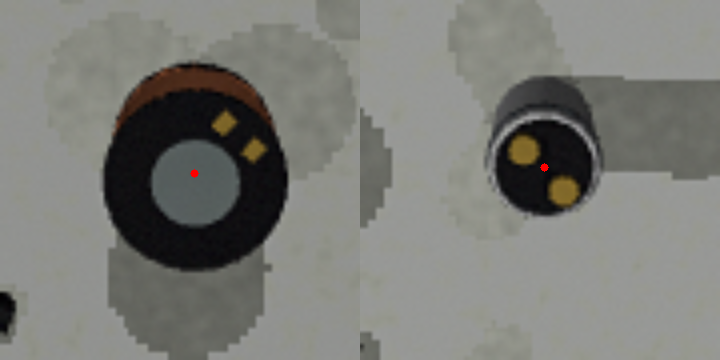

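The capacitor fit is centred at (545,167). The coil's dot at (194,173) is pulled up by the winding and the true centre is (196,182), so I'll correct for that. Placing both parts now.

```bash
python3 - <<'E'
from vis import *
from arm import *
POCK.update(coil=(.4602,.3031),cap=(.4417,.2142))
P,_=pickle.load(open('d1.pkl','rb'))
pick_place('cap',.6009,-.3404,np.pi/2,TH+np.pi/2,.065,.028)
x,y=P['coil'];z=.044;bot.set_gripper(.8);hover(x,y,0,.16);c=bot.read_camera('wrist')
q=c['R']@[x,y,z]+c['t'];u,v=[int(round(f*e/q[2]+g)) for f,e,g in((c['fx'],q[0],c['cx']),(c['fy'],q[1],c['cy']))]
x,y=ray(c,u-45+48.6,v-45+45.1,z)[:2];print('coil',x,y)
pick_place('coil',x,y,0,TH,.08,.046)
hover(.40,.22,TH+np.pi/2,.2)
c=bot.read_camera('wrist');cv2.imwrite('pics/w3.png',c['pixels'])
bot.set_joints([1.14,.158,1.597,0,1.386,-.21])
for n in('top','scene'):
    c=bot.read_camera(n);i=c['pixels'];cr=i[150:290,110:250] if n=='top' else i[120:220,275:415]
    cv2.imwrite(f'pics/{n}3.png',cr)
a,b=cv2.imread('pics/top3.png'),cv2.imread('pics/scene3.png')
f=cv2.resize
cv2.imwrite('pics/fin.png',np.hstack([f(a,(400,400),interpolation=2),f(b,(400,400),interpolation=2)]))
cv2.imwrite('pics/topfull.png',bot.read_camera('top')['pixels']);print(bot.current_clock())
E
```

```text
cap width mm 27.902610106861037 grip 25.00008076429367
F [-0.03458668  0.18975647 -1.36939305] [0.4415881  0.2141836  0.02632463]
t 32.6083
coil 0.5892536223216323 -0.23185132480321355
coil width mm 45.40204462684477 grip 25.000180900096893
F [ 0.68352125  0.40493626 -1.16811932] [0.4601305  0.30307496 0.02631593]
t 42.6917
46.0
```

View pics/w3.png

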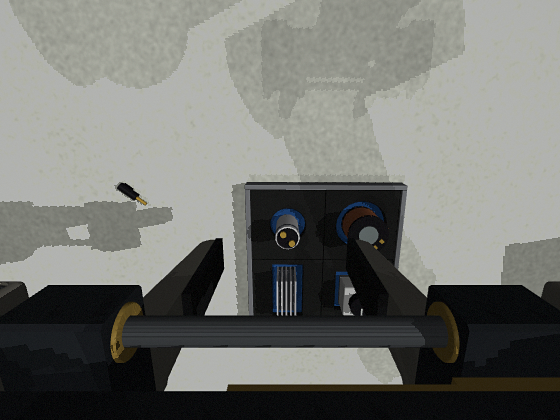

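View pics/fin.png

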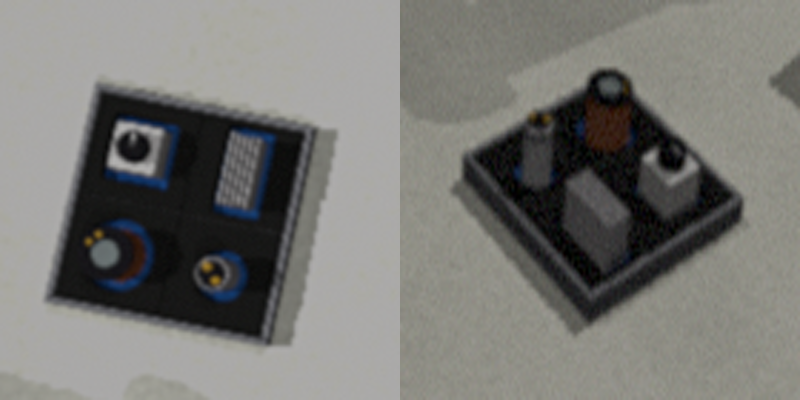

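View pics/topfull.png

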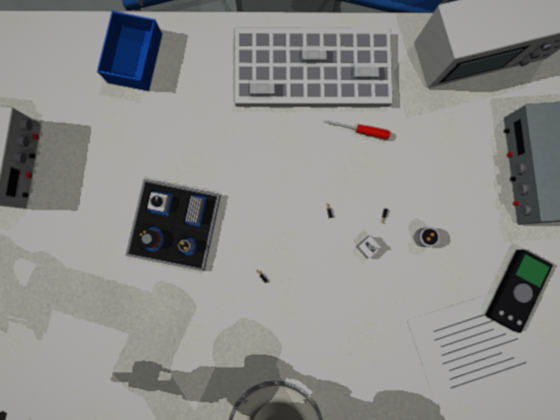

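All four parts are in their own pockets with blue floor showing round them. The toggle (368,246) and wide can (429,237) have not moved. As a numeric check, I'll cast the final top centres back to the caddy: coil disc crop (105,253), capacitor (213,272), knob (134,148), sink (242,172).

```bash
python3 - <<'E'
from vis import *
from arm import POCK
c=pickle.load(open('d0.pkl','rb'))['top']
for k,u,v,z in(('coil',105,253,.052),('cap',213,272,.058),('knob',134,148,.054),('sink',242,172,.048)):
    p=ray(c,(u+.5)*.35-.5+110,(v+.5)*.35-.5+150,z)[:2];print(k,p,((p-POCK[k])*1e3).round(1))
E
```

```text
coil [0.45958395 0.30325845] [-0.   0.8]
cap [0.44315851 0.21271928] [ 2.5 -0.7]
knob [0.54682887 0.28058125] [-1.7 -3.3]
sink [0.52687853 0.19172424] [-2.4 -3.6]
```

All four tops lie within 5 mm of their pocket centres, so the parts are upright and seated. Handing in.

```bash
python3 -c "
from workcell import bot
print(bot.job_done())"
```

```text
the job is handed in; nothing more can be done
None
```

I put the coil, narrow capacitor, knob module and heat sink upright in their own pockets, left the wide can and toggle module where they stood, and handed the job in at about 46 s; the hand-in call returned no verdict.

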